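Set the pack-present switch of a charging cradle

TASK

Set the pack-present switch of the charging cradle to the large battery pack: put the pack gently into the cradle, upright and with its contact end fully home against the contact block, then slide the roller lever switch up to the pack's other end just until you feel it click. Do not press the lever on into its overtravel at any time; leave the switch standing there, clicked, with the pack home, and leave the other things on the counter where they are.

Things in the scene. Friction and masses are not known exactly. Their poses are not given: they have to be found in the camera images.
- cradle: Charging cradle fixed to the counter: aluminium plate 100 x 352 x 8 mm, long along its y. Origin: centre of its underside, z up, -x about towards the robot. +y half: bed for the pack between two side rails 68 mm apart inside, 22 mm high above the plate, open above and towards -y. +y end: grey contact block 92 mm wide, 60 mm high above the plate. -y half: slide bar along y carrying the switch.
- seat (a point): Where the pack's centre lies when the pack is fully home in the bed: 44 mm above the counter (36 mm above the plate), 65 mm from the contact block's face, mid-way between the side rails. Axes as the cradle's.
- stop_face (a point): Middle of the contact block's face, which looks along -y of the cradle, 44 mm above the counter. Axes as the cradle's. The pack is home when its contact end touches this face.
- pack_centre (a point): Centre of the large black battery pack (loose, upright, about 0.45 kg): a box 58 mm wide (own x) x 130 mm long (own y) x 72 mm high, this point half-way up. On its top is the round twist-lock socket, 42 mm in diameter and 15 mm high, 22 mm off centre towards -y. Grasp it across its 58 mm width, from above. Its +y points within about 30 degrees of the cradle's +y at the start.
- pack_contacts (a point): Middle of the pack's contact end (own +y end, 65 mm from its centre, with two brass strips), half-way up. This end goes against the contact block; the switch's roller meets the plain end, low down.
- switch (a point): Roller lever switch: upright grey housing 34 mm wide (x) x 38 mm deep (y), top 122 mm above the counter. This point is on its upright axis, 20 mm below the top: grip it here from above across the 34 mm. Axes as the cradle's. Its saddle (56 x 62 mm) slides along the cradle's y with a steady friction of about 9 N and stays where it is left; +y is towards the pack; it can move from there up to the pack.
- lever_hinge (a point): Hinge of the switch's lever, on the +y side of the housing, 28 mm ahead of its axis, 88 mm above the counter. The lever hangs from it, leans out to +y and ends in a white roller, 16 mm in diameter, about 36 to 48 mm above the counter. At rest the roller's front is 50 to 70 mm ahead of the housing's axis; how much is not known, as each lever is bent by hand. Pressed, the roller moves to -y.
- plunger (a point): Where the lever bears on the switch's plunger, 12 mm along it from the hinge. Its y in switch axes: 33.2 mm at rest, 31.55 at the click, 30.5 at the overtravel limit. Pushing on the saddle takes, on top of friction, 2 N at touch, rising to 6 to 8 N, then dropping some 3 N within 4 mm: that drop, 6 to 8 mm after touch, is the click; then it rises again. Over 4 mm past the click is overtravel.
- short_pack: Bystander to leave alone: a smaller black pack, 58 x 88 x 46 mm, with a white flat connector and no round socket. Origin at the centre of its underside.
- adapter: Bystander to leave alone: a yellow polymer adapter plug standing upright, 48 mm in diameter, 78 mm high. Origin at the centre of its underside.
- grommet: Bystander to leave alone: a red rubber grommet lying flat, 66 mm in diameter, 20 mm high. Origin at the centre of its underside.
- crimp_tool: Bystander to leave alone: a steel crimp tool lying flat, 200 x 75 mm, 20 mm high. Origin at the centre of its underside.
- base_plate: Bystander to leave alone: a translucent white sonde base plate, 96 x 136 mm, 17 mm high over its standoffs. Origin at the centre of its underside.
- multimeter: Bystander to leave alone: a dark grey hand multimeter lying flat, 76 x 150 x 34 mm. Origin at the centre of its underside.
Things that resemble listed ones, but are neither listed nor needed, are in the scene too. What is shaped like the part that bears pack_centre but blue or orange is not meant.

How it is judged:
By the outcome, as a careful person would: the job done as asked, in the order asked, and still so for the second after the job is handed in, with the robot touching nothing.
It also fails if it takes over 72 s, if anything falls off the work surface, if the arm or the gripper's body presses on something with over 40 N, if the wrist force passes 120 N, or if a joint passes its speed limit or range.

ROBOT

A 6-joint arm with a two-finger parallel gripper is mounted at the origin on the work surface. World frame = base frame: x ahead of the robot, y to its left, z up, the work surface at z = 0. Lengths are in m, angles in rad, forces in N, time in s.
With the tool pointing down it reaches from about 0.375 to 0.9 m from the base axis. Payload 3.1 kg.
Tool frame: the origin (TCP) lies midway between the tips of the shut fingers; the grasp point (between the pads) lies 19 mm behind it; z points along the fingers, y is the line along which they close (so a half turn about z gives the same grasp; the last joint's range is limited). The gripper opens to 85 mm and grips with 20 to 120 N. Pads are 22 mm wide; open, the fingers measure 114 mm over their backs; the gripper's body (76 mm by 85 mm) begins 54 mm behind the grasp point. The pads swing forward as they close: fully open they stand 13 mm farther back than shut.
Start: joints at [0.988, 0.527, 1.433, -0, 1.181, -0.178], TCP at [0.246, 0.574, 0.231] pointing down, gripper open.
Joint ranges: [-3.08, 3.08], [-0.75, 2.2], [0.22, 2.44], [-1.43, 4.57], [0, 2.65], [-2.85, 2.85]. Speed limits (rad/s): [2.79, 2.79, 3.14, 3.14, 3.14, 3.14].

INTERFACE

Orientations are given as a unit quaternion [x, y, z, w].
In Python, from station import manip gives the robot as it stands. The module is installed in compiled form; this text tells all that it offers.
- The arm moves only by the tool apply_moves, never from a script. Its arguments are lists of equal length, an entry for each row: "claw": the gripper's target within -1 to 1 (fully open at 1, half-way at 0, shut at -1); "travel": the shift along the tool's x, y, z scaled (see below), a list of three; "turn": the turn, a rotation vector about the tool's x, y, z scaled (see below), a list of three. In form: {"claw": [claw, ...], "travel": [[dx, dy, dz], ...], "turn": [[rx, ry, rz], ...]}. A call has 1 to 5 rows; each row is the pose to reach, as a shift and turn from the pose commanded when the call began, along the tool's axes at that moment, turning the shorter way round; what a row does not reach only later rows make up. The controller multiplies each number of a shift by 800 mm and each number of a turn by 180 degrees. A row lasts 1/12 s, in which the tool goes at most 41.7 mm and 7.16 degrees, less where a joint would pass 70% of its speed; a pose out of reach is approached as far as the arm can. A call with a number of a shift or a turn outside -1 to 1 is refused whole. A call with a gripper value outside its range is refused whole. The fingers move at their own pace and stop on an object; "newtons" is the grip in N (left out, the last holds). Time passes only in rows, so rows that repeat a pose let the fingers close. It gives the time, the measured TCP pose, the force, the opening and the grip force at its end, in the units of the state.
- manip.sense(): the state, without advancing time (a new reading comes with each control period).
- manip.snapshot(name): name is "scene" or "side" or "wrist"; returns a dict with "pixels" (480x640x3 uint8, red, green, blue), "depth" (480x640 float32, m along the optical axis (not along the pixel's ray), 0 where there is no reading), "intrinsics" (3x3 intrinsics, pixels), "k1" (the pictures are not rectified: a ray, as slopes to the right and down, at radius r is drawn at 1 + k1 r^2 times it, then the intrinsics apply), "R" (3x3) and "t" (3): a world point X has camera coordinates R X + t. Camera axes: x right, y down, z forward; pixel columns grow to the right and rows downward; lengths in m; the calibration is good to about 2 mm. A picture is of the moment at which its call begins.
- manip.sign_off(): hands the job in; it is judged then, once.
The state is a dict: "t": time; "q": joint angles; "qd": joint speeds; "tau": joint torques, N m; "tcp_pos": TCP position; "tool_rot": TCP orientation; "force": force on the tool from outside, world axes, zero at the start; "ft_torque": the same for the moment, N m; "finger_gap": opening from 0.0 (shut) to 1.0 (fully open); "gripper_force": force on a finger pad.
Only numpy, scipy, OpenCV 4.12 (cv2) and the standard library are available. Lean on these libraries where they do the work, as an engineer would, in place of code of your own. Each camera call takes 0.05 s, during which the arm holds its last target. There are 200 camera calls.

## Working session

There is one attempt and no reset: what is moved stays moved. The work goes in short steps, Python scripts to look and compute and a tool call to move; the robot and the scene stay as the last step left them, time stands still between calls to the robot, and variables do not carry over. Pictures are saved under pics/ and viewed, at most 10 in all, crops included, and the job is handed in when it is done.

Besides the shell and the picture viewer there is one more tool, called after "Emit:" as name(argument=value, ...) on one line, values as JSON. apply_moves: Moves the arm, as the interface text tells. Shifts and turns lie within -1 to 1; 1 stands for 800 mm of shift or 180 degrees of turn. Its arguments: {"type":"object","properties":{"claw":{"type":"array","items":{"type":"number"}},"travel":{"type":"array","items":{"type":"array","items":{"type":"number"}}},"turn":{"type":"array","items":{"type":"array","items":{"type":"number"}}},"newtons":{"type":"number"}},"required":["claw","travel","turn"]}

```bash
mkdir -p pics
cat > h.py <<'E'
import numpy as np, cv2, pickle
from station import manip
from scipy.spatial.transform import Rotation as Rot
def snap(n,f):
    s=manip.snapshot(n); pickle.dump(s,open(f+'.pkl','wb')); cv2.imwrite('pics/'+f+'.png',s['pixels'][:,:,::-1]); return s
def load(f): return pickle.load(open(f+'.pkl','rb'))
def ray(s,u,v):
    K=np.array(s['intrinsics']); d=np.array([(u-K[0,2])/K[0,0],(v-K[1,2])/K[1,1]]); p=d.copy()
    for _ in range(20): p=d/(1+s['k1']*(p@p))
    return np.r_[p,1]
def atz(s,u,v,z):
    R=np.array(s['R']);t=np.array(s['t']); c=-R.T@t; d=R.T@ray(s,u,v); return c+d*(z-c[2])/d[2]
def dep(s,u,v):
    R=np.array(s['R']);t=np.array(s['t']); D=s['depth'][int(v)-1:int(v)+2,int(u)-1:int(u)+2]; return R.T@(ray(s,u,v)*np.median(D)-t)
def proj(s,X):
    c=np.array(s['R'])@X+np.array(s['t']); p=c[:2]/c[2]; p=p*(1+s['k1']*(p@p)); K=np.array(s['intrinsics']); return K[0,0]*p[0]+K[0,2],K[1,1]*p[1]+K[1,2]
def cloud(s):
    K=np.array(s['intrinsics']); v,u=np.mgrid[0:480,0:640]
    d=np.stack([(u-K[0,2])/K[0,0],(v-K[1,2])/K[1,1]],-1); p=d.copy()
    for _ in range(20): p=d/(1+s['k1']*(p**2).sum(-1,keepdims=True))
    P=np.dstack([p,np.ones((480,640))])*s['depth'][...,None]
    return (P-np.array(s['t']))@np.array(s['R'])
def goal(pos,R):
    "travel and turn numbers to reach world pose from measured pose"
    st=manip.sense(); R0=Rot.from_quat(st['tool_rot']); 
    return R0.inv().apply(np.array(pos)-st['tcp_pos'])/.8,(R0.inv()*R).as_rotvec()/np.pi
def down(yaw): # tool y (closing line) at world yaw, z down
    y=np.array([np.cos(yaw),np.sin(yaw),0]);z=np.array([0,0,-1.]);return Rot.from_matrix(np.c_[np.cross(y,z),y,z])
E
python3 - <<'E'
from h import *
np.set_printoptions(precision=4,suppress=True)
for n in ('scene','side'):
    s=snap(n,n); print(n,-np.array(s['R']).T@s['t'],s['k1'],(s['depth']>0).mean())
print(manip.sense())
E
```

```text
scene [0.9749 0.5465 0.6495] -0.08430253700946003 0.9960384114583334
side [-0.0732 -0.7032  1.0382] -0.1780852471792947 0.9962369791666666
{'t': 0.1, 'q': array([ 0.9875,  0.5283,  1.4338,  0.    ,  1.1814, -0.1785]), 'qd': array([ 0.0005, -0.0009, -0.0033, -0.0024,  0.0013, -0.0006]), 'tau': array([  0.0001, -44.3305, -17.8588,  -0.0002,   0.0039,  -0.    ]), 'tcp_pos': array([0.2457, 0.5739, 0.2304]), 'tool_rot': array([ 0.201 ,  0.9796, -0.0009, -0.0004]), 'force': array([ 0.6997,  0.7577, -0.9344]), 'ft_torque': array([0.0108, 0.0066, 0.0138]), 'gripper_force': 0.0, 'finger_gap': 0.9973714433007733}
```

View pics/scene.png

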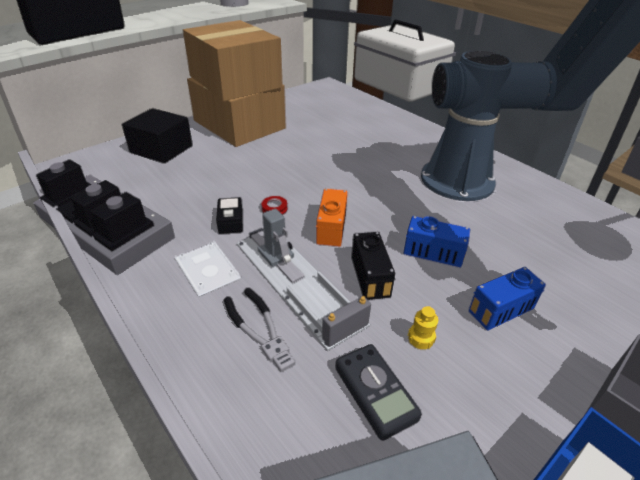

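View pics/side.png

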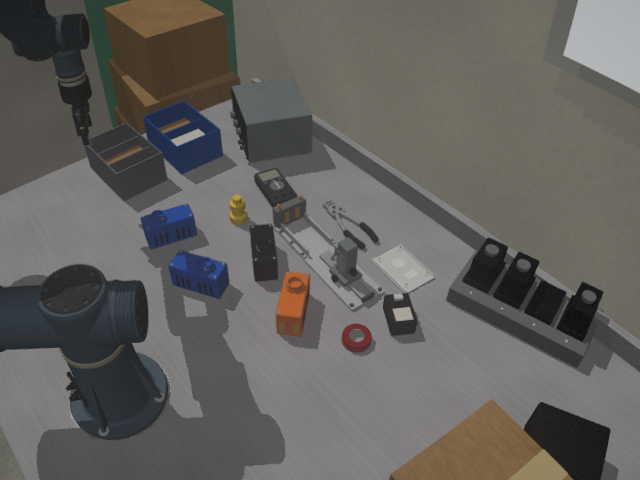

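The scene view shows the large pack at about (372,265) with its contacts towards the block. The block is at (347,320), the switch at (274,230) and the cradle between them. Next I measure these with the depth data.

Run:
```python
from h import *
np.set_printoptions(precision=4,suppress=True)
for n,pu,bu,su in (('scene',(372,248),(350,316),(272,216)),('side',(263,252),(290,207),(347,245))):
    s=load(n); C=cloud(s)
    for nm,uv,z0,z1,rad in (('pack',pu,.066,.078,28),('block',bu,.062,.074,30),('switch',su,.115,.128,25)):
        m=(C[...,2]>z0)&(C[...,2]<z1); yy,xx=np.mgrid[0:480,0:640]; m&=(np.hypot(xx-uv[0],yy-uv[1])<rad*1.6)
        k,lab,st,_=cv2.connectedComponentsWithStats(m.astype(np.uint8))
        for i in range(1,k):
            if st[i,4]<25: continue
            P=C[lab==i]; c,sz,a=cv2.minAreaRect((P[:,:2]*1000).astype(np.float32)); b=cv2.boxPoints((c,sz,a))
            print(n,nm,st[i,4],np.array(c),np.array(sz),round(a,1),P[:,2].mean(), st[i,:4])
    print(n,'d',dep(s,*pu),dep(s,*bu),dep(s,*su))
```

```text
scene pack 42 [444.9774  -2.548 ] [34.77   12.7309] 24.8 0.06894836101912565 [336 214   8  11]
scene pack 38 [350.0222 113.7069] [27.7581 10.3519] 43.1 0.06894036612219963 [408 224   6   9]
scene pack 1061 [471.5166 120.2744] [131.713   57.9953] 59.0 0.06998041647182057 [353 232  43  47]
scene pack 65 [454.1865  97.0359] [20.3053 22.2226] 75.2 0.07530075587914986 [365 238  13   6]
scene block 69 [519.8553 158.543 ] [16.3531 36.1889] 13.0 0.06727019814863078 [363 270  17   9]
scene block 588 [611.3638 196.2143] [26.5707 92.2468] 85.4 0.0668752533122006 [322 297  49  31]
scene switch 208 [594.1669 -48.7304] [38.1549 33.0154] 85.3 0.11927147399210435 [262 209  22  15]
scene d [0.4688 0.1146 0.0763] [0.6133 0.2075 0.0622] [ 0.596  -0.0473  0.1204]
side pack 690 [466.5057 119.8721] [135.4634  56.1375] 58.4 0.07316063627432169 [250 224  27  41]
side pack 46 [348.1884 114.3851] [31.1583 14.149 ] 59.4 0.07271482350767325 [220 261   7  12]
side pack 158 [438.1759 -26.9951] [70.548  41.2062] 41.0 0.07319684117252051 [280 271  23  23]
side block 245 [606.4611 196.8845] [32.0724 93.5022] 83.5 0.06871027697304 [272 196  34  19]
side block 213 [478.6912 139.3813] [89.6786 55.6294] 58.7 0.07210848645727884 [250 224  25  24]
side switch 204 [587.907  -49.7916] [41.7113 35.2015] 84.0 0.12207410132667325 [338 237  20  16]
side d [0.444  0.0867 0.078 ] [0.6037 0.1875 0.0644] [ 0.584  -0.0526  0.1226]
```

```bash
cat > g.py <<'E'
import sys; from h import *
np.set_printoptions(precision=4,suppress=True)
x,y,z,yaw=map(float,sys.argv[1:5]); a,b=goal([x,y,z],down(np.radians(yaw))); print(a,b)
E
python3 g.py .465 .125 .27 -31
```

```text
[-0.4729 -0.408  -0.0488] [-0.0006  0.0004  0.5434]
```

Emit:
apply_moves(claw=[1,1,1,1,1], travel=[[-0.473,-0.408,-0.049],[-0.473,-0.408,-0.049],[-0.473,-0.408,-0.049],[-0.473,-0.408,-0.049],[-0.473,-0.408,-0.049]], turn=[[0,0,0.543],[0,0,0.543],[0,0,0.543],[0,0,0.543],[0,0,0.543]])

```text
t: 0.52
tcp_pos: [0.3373, 0.386, 0.2474]
tool_rot: [0.495, 0.869, -0.0, -0.0]
force: [0.8, 0.3, 0.3]
finger_gap: 1.003
gripper_force: 0.0
```

```bash
python3 g.py .465 .125 .27 -31
```

```text
[-0.3621 -0.0293 -0.0282] [-0.0002  0.0002  0.3427]
```

Emit:
apply_moves(claw=[1,1,1,1,1], travel=[[-0.362,-0.029,-0.028],[-0.362,-0.029,-0.028],[-0.362,-0.029,-0.028],[-0.362,-0.029,-0.028],[-0.362,-0.029,-0.028]], turn=[[0,0,0.343],[0,0,0.343],[0,0,0.343],[0,0,0.343],[0,0,0.343]])

```text
t: 0.93
tcp_pos: [0.4298, 0.1999, 0.2636]
tool_rot: [0.738, 0.675, -0.0, -0.0]
force: [0.1, 0.9, 0.2]
finger_gap: 0.998
gripper_force: 0.0
```

```bash
python3 g.py .465 .125 .27 -31
```

```text
[-0.0893  0.0522 -0.008 ] [-0.0001  0.0001  0.1436]
```

Emit:
apply_moves(claw=[1,1,1,1,1], travel=[[-0.089,0.052,-0.008],[-0.089,0.052,-0.008],[-0.089,0.052,-0.008],[-0.089,0.052,-0.008],[-0.089,0.052,-0.008]], turn=[[0,0,0.144],[0,0,0.144],[0,0,0.144],[0,0,0.144],[0,0,0.144]])

```text
t: 1.35
tcp_pos: [0.4652, 0.1263, 0.2697]
tool_rot: [0.87, 0.493, -0.0, -0.0]
force: [-0.6, 0.6, 0.4]
finger_gap: 0.999
gripper_force: 0.0
```

Run:
```python
from h import *
np.set_printoptions(precision=4,suppress=True)
s=snap('wrist','w1'); print(manip.sense()['tcp_pos'],-np.array(s['R']).T@s['t'],s['R'])
print(proj(s,np.array([.47,.12,.072])),proj(s,np.array([.606,.18,.068])))
```

```text
[0.4649 0.1269 0.2697] [0.5034 0.1918 0.4117] [[ 0.8579 -0.5137 -0.0019]
 [-0.4901 -0.8196  0.2967]
 [-0.154  -0.2536 -0.955 ]]
(np.float64(330.0150906752061), np.float64(212.51434367821554)) (np.float64(431.41121969490786), np.float64(73.05547575388476))
```

View pics/w1.png

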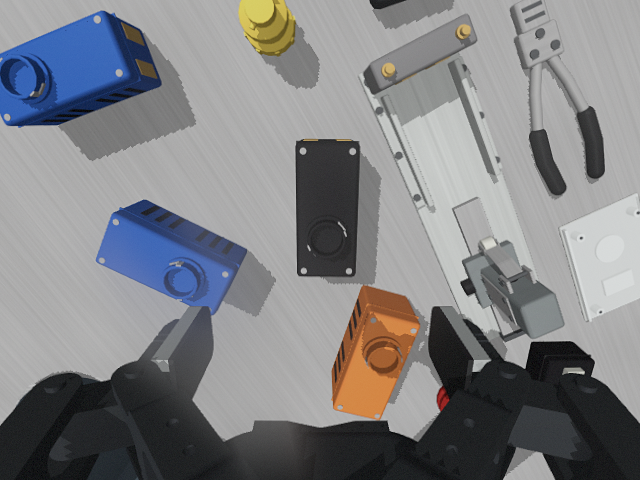

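The wrist view shows the pack top at (297..358, 140..277), with its contacts at the top end and its socket at (327,238). The block's top front edge runs (373,92)–(477,42). The roller is near (488,243) and the switch top near (535,305).

Run:
```python
from h import *
np.set_printoptions(precision=4,suppress=True)
s=load('w1'); C=cloud(s)
yy,xx=np.mgrid[0:480,0:640]
for nm,uv,z0,z1 in (('pack',(328,208),.062,.080),('block',(423,60),.058,.076),('switch',(540,305),.112,.13)):
    m=(C[...,2]>z0)&(C[...,2]<z1)&(np.hypot(xx-uv[0],yy-uv[1])<95)
    k,lab,st,_=cv2.connectedComponentsWithStats(m.astype(np.uint8))
    for i in range(1,k):
        if st[i,4]<300: continue
        P=C[lab==i]; c,sz,a=cv2.minAreaRect((P[:,:2]*1000).astype(np.float32)); print(nm,st[i],np.array(c),np.array(sz),round(a,1),np.median(P[:,2]))
pc=np.array([atz(s,u,v,.072)[:2] for u,v in ((297,140),(359,140),(356,277),(297,277))]); print(pc,pc.mean(0))
im=s['pixels'][:,:,::-1]
cr=cv2.resize(im[10:220,340:520],None,fx=2.8,fy=2.8,interpolation=cv2.INTER_CUBIC)
c2=cv2.resize(im[190:350,440:580],None,fx=2,fy=2,interpolation=cv2.INTER_CUBIC)
o=np.zeros((590,790,3),np.uint8); o[:588,:504]=cr; o[:320,505:785]=c2
cv2.imwrite('pics/c1.png',o)
```

```text
pack [ 296  141   65  137 7081] [466.9831 120.7336] [129.7601  58.187 ] 58.4 0.07146655401992505
pack [312 226  31  28 666] [454.6216 100.4669] [26.872 27.075] 15.7 0.07664414316674295
block [ 369   14  108   77 3289] [607.8588 198.5232] [25.6848 92.1225] 85.3 0.06729430922938365
switch [ 516  290   49   50 1591] [588.5656 -47.9347] [38.7705 34.0298] 84.0 0.12075368000722062
[[0.4783 0.1913]
 [0.5251 0.1633]
 [0.459  0.0511]
 [0.4094 0.0808]] [0.4679 0.1216]
```

View pics/c1.png

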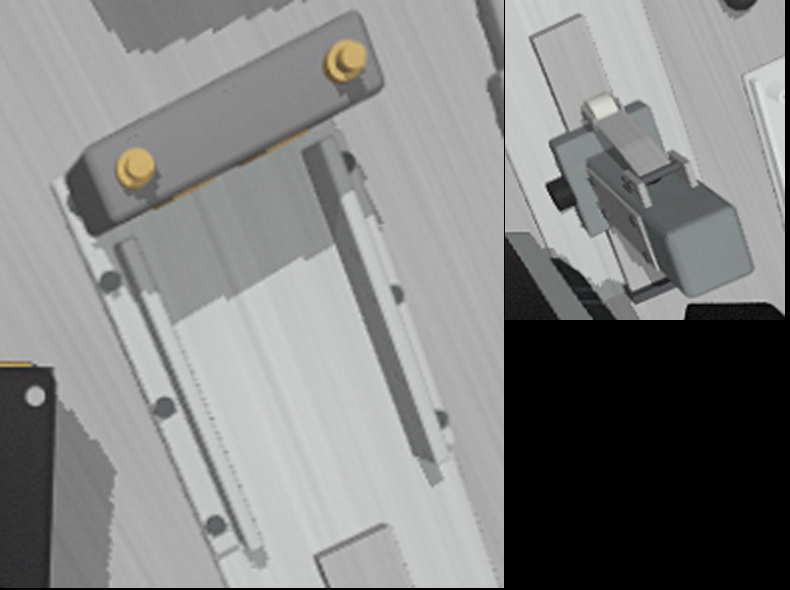

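The crop shows the block's front edge, both rails and the empty bed, and the roller front at about (475..490, 240). Cradle yaw is 85.4°, the seat is at about (0.602,0.121), and the pack is at (0.467,0.121) with yaw 58.4°.

```bash
python3 g.py .467 .121 .11 -31.6;python3 g.py .467 .121 .03 -31.6
```

```text
[-0.0049  0.0062  0.1996] [-0.0003  0.0002  0.005 ]
[-0.0048  0.0062  0.2996] [-0.0003  0.0002  0.005 ]
```

Emit:
apply_moves(claw=[1,1,1,1,1], travel=[[-0.005,0.006,0.04],[-0.005,0.006,0.08],[-0.005,0.006,0.12],[-0.005,0.006,0.16],[-0.005,0.006,0.2]], turn=[[0,0,0.004],[0,0,0.004],[0,0,0.004],[0,0,0.004],[0,0,0.004]])

```text
t: 1.82
tcp_pos: [0.4669, 0.1222, 0.1089]
tool_rot: [0.871, 0.491, 0.0, 0.0]
force: [0.4, -0.2, 0.3]
finger_gap: 1.001
gripper_force: 0.0
```

Emit:
apply_moves(claw=[1,1,1,1,1], travel=[[0,0,0.025],[0,0,0.05],[0,0,0.075],[0,0,0.1],[0,0,0.1]], turn=[[0,0,0],[0,0,0],[0,0,0],[0,0,0],[0,0,0]])

```text
t: 2.23
tcp_pos: [0.4649, 0.1221, 0.0271]
tool_rot: [0.871, 0.49, -0.003, -0.002]
force: [-1.1, 0.6, -0.2]
finger_gap: 0.998
gripper_force: 0.0
```

Emit:
apply_moves(claw=[-0.2,-0.2,-0.2,-0.2,-0.2], newtons=40, travel=[[0,0,0],[0,0,0],[0,0,0],[0,0,0],[0,0,0]], turn=[[0,0,0],[0,0,0],[0,0,0],[0,0,0],[0,0,0]])

```text
t: 2.65
tcp_pos: [0.4683, 0.1217, 0.0312]
tool_rot: [0.872, 0.489, 0.001, 0.001]
force: [1.4, 1.9, 3.5]
finger_gap: 0.673
gripper_force: 44.4
```

Emit:
apply_moves(claw=[-0.2,-0.2,-0.2,-0.2,-0.2], travel=[[0,0,-0.01],[0,0,-0.04],[0,0,-0.08],[0,0,-0.12],[0,0,-0.12]], turn=[[0,0,0],[0,0,0],[0,0,0],[0,0,0],[0,0,0]])

```text
t: 3.07
tcp_pos: [0.47, 0.1217, 0.1311]
tool_rot: [0.872, 0.489, 0.004, 0.002]
force: [0.9, 0.2, -3.7]
finger_gap: 0.676
gripper_force: 45.3
```

```bash
python3 g.py .6 .105 .13 -4.6
```

```text
[0.067  0.1495 0.0029] [ 0.003  -0.001  -0.1491]
```

Emit:
apply_moves(claw=[-0.2,-0.2,-0.2,-0.2,-0.2], travel=[[0.013,0.03,0],[0.027,0.06,0],[0.04,0.09,0],[0.054,0.12,0],[0.067,0.15,0]], turn=[[0,0,-0.03],[0,0,-0.06],[0,0,-0.09],[0,0,-0.12],[0,0,-0.149]])

```text
t: 3.48
tcp_pos: [0.5972, 0.1044, 0.125]
tool_rot: [0.734, 0.68, -0.001, -0.001]
force: [0.1, 0.8, -4.7]
finger_gap: 0.671
gripper_force: 45.0
```

Emit:
apply_moves(claw=[-0.2,-0.2,-0.2], travel=[[0,0,0],[0,0,0],[0,0,0]], turn=[[0,0,0],[0,0,0],[0,0,0]])

```text
t: 3.73
tcp_pos: [0.5952, 0.1046, 0.1246]
tool_rot: [0.735, 0.678, -0.002, -0.002]
force: [-0.5, -0.1, -3.8]
finger_gap: 0.672
gripper_force: 45.4
```

```bash
python3 g.py .6 .105 .13 -4.6
python3 - <<'E'
from h import *
np.set_printoptions(precision=4,suppress=True)
s=snap('wrist','w2'); st=manip.sense(); print(st['tcp_pos'],st['tool_rot'],st['force'])
C=cloud(s); yy,xx=np.mgrid[0:480,0:640]
for nm,z0,z1 in (('block',.058,.076),('packtop',.16,.18),('switch',.112,.13),('rails',.026,.034)):
    m=(C[...,2]>z0)&(C[...,2]<z1)&(abs(C[...,0]-.6)<.08)&(abs(C[...,1]-.08)<.16)
    k,lab,sta,_=cv2.connectedComponentsWithStats(m.astype(np.uint8))
    for i in range(1,k):
        if sta[i,4]<250: continue
        P=C[lab==i]; c,sz,a=cv2.minAreaRect((P[:,:2]*1000).astype(np.float32)); print(nm,sta[i],np.array(c),np.array(sz),round(a,1),np.median(P[:,2]))
E
```

```text
[ 0.001   0.0059 -0.0068] [-0.0016  0.0001 -0.0005]
[0.595  0.1047 0.1248] [ 0.7353  0.6778 -0.0017 -0.0017] [-0.5036  0.587  -4.3379]
block [ 243   61  184   53 9007] [608.7648 198.205 ] [25.0077 92.1632] 85.6 0.06737130475475869
packtop [  104   170   435   262 51800] [596.0176 124.6933] [99.7837 98.9614] 41.7 0.16483917894293898
switch [251 155 140   6 500] [599.9348 168.4108] [ 1.7265 53.7884] 84.8 0.12185776813848964
rails [267 124  12  30 298] [569.5161 174.7665] [17.5613  6.2578] 85.4 0.029258321996582508
rails [387 124  11  39 365] [643.292  166.1839] [22.88    6.3102] 84.6 0.029240108550261837
```

View pics/w2.png

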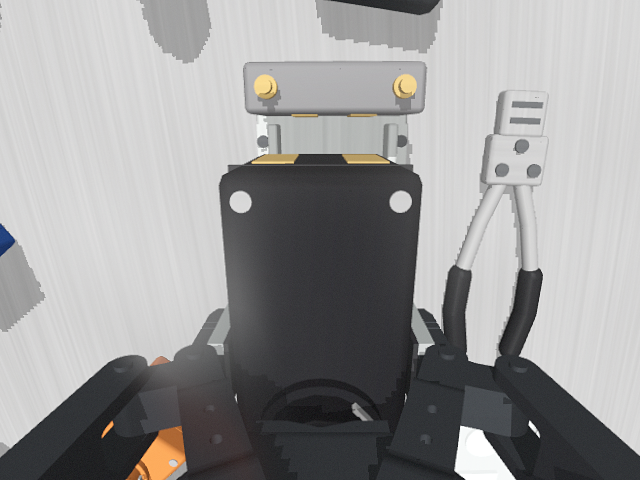

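The held pack is at (220..420, 165..430), and the block front edge is at about row 114. Both rails are visible. The pack's front is 17 mm short of the face and 6 mm off to the left of centre.

Emit:
apply_moves(claw=[-0.2,-0.2,-0.2,-0.2,-0.2], travel=[[0.006,0.004,0],[0.013,0.008,0],[0.013,0.008,0],[0.013,0.008,0.02],[0.013,0.008,0.04]], turn=[[-0.001,0,0],[-0.0016,0,0],[-0.0016,0,0],[-0.0016,0,0],[-0.0016,0,0]])

```text
t: 4.2
tcp_pos: [0.6059, 0.1151, 0.0951]
tool_rot: [0.735, 0.678, 0.003, 0.003]
force: [-0.5, 0.2, -5.1]
finger_gap: 0.673
gripper_force: 45.6
```

Emit:
apply_moves(claw=[-0.2,-0.2,-0.2], travel=[[0,0,0],[0,0,0],[0,0,0]], turn=[[0,0,0],[0,0,0],[0,0,0]])

```text
t: 4.45
tcp_pos: [0.6052, 0.1147, 0.0946]
tool_rot: [0.735, 0.678, 0.002, 0.002]
force: [0.2, 0.5, -3.3]
finger_gap: 0.671
gripper_force: 45.3
```

```bash
cat > w.py <<'E'
from h import *
np.set_printoptions(precision=4,suppress=True)
st=manip.sense(); p=st['tcp_pos']; ex=np.array([.9968,-.0802]);ey=np.array([.0802,.9968])
print('lat %.2f (want 590.9) along %.2f (home 168.7) z %.4f'%(p[:2]@ex*1e3,p[:2]@ey*1e3,p[2]),'Fcradle x,y,z',st['force'][:2]@ex,st['force'][:2]@ey,st['force'][2])
print('turn fix',goal(p,down(np.radians(-4.6)))[1],st['t'],st['finger_gap'])
E
python3 w.py
```

```text
lat 594.04 (want 590.9) along 162.82 (home 168.7) z 0.0946 Fcradle x,y,z 0.1637686324467143 0.5313743460575383 -3.334226870661334
turn fix [ 0.0019 -0.     -0.0001] 4.45 0.6714951296045031
```

Emit:
apply_moves(claw=[-0.2,-0.2,-0.2,-0.2], travel=[[0,-0.004,0.01],[0,-0.004,0.025],[0,-0.004,0.035],[0,-0.004,0.035]], turn=[[0.001,0,0],[0.001,0,0],[0.001,0,0],[0.001,0,0]])

```text
t: 4.78
tcp_pos: [0.5999, 0.1146, 0.0637]
tool_rot: [0.735, 0.678, -0.001, -0.001]
force: [-0.2, 0.5, -3.9]
finger_gap: 0.672
gripper_force: 45.4
```

```bash
python3 w.py
```

```text
lat 588.76 (want 590.9) along 162.37 (home 168.7) z 0.0637 Fcradle x,y,z -0.22688474241481235 0.525038685165422 -3.9241080749070982
turn fix [-0.0009  0.0001 -0.0002] 4.7833 0.6720396503147157
```

Emit:
apply_moves(claw=[-0.2,-0.2,-0.2], travel=[[0,0.002,0.01],[0,0.002,0.018],[0,0.002,0.018]], turn=[[0,0,0],[0,0,0],[0,0,0]])

```text
t: 5.03
tcp_pos: [0.6026, 0.1144, 0.05]
tool_rot: [0.735, 0.678, -0.0, -0.0]
force: [-0.7, 0.8, -4.3]
finger_gap: 0.675
gripper_force: 45.4
```

```bash
python3 w.py
```

```text
lat 591.51 (want 590.9) along 162.39 (home 168.7) z 0.0500 Fcradle x,y,z -0.7860409814757571 0.729370890594966 -4.343467319068064
turn fix [-0.0002  0.0001 -0.0002] 5.0333 0.6749503973983604
```

Emit:
apply_moves(claw=[-0.2,-0.2,-0.2,-0.2,-0.2], travel=[[0,0,0.003],[0,0,0.006],[0,0,0.008],[0,0,0.01],[0,0,0.01]], turn=[[0,0,0],[0,0,0],[0,0,0],[0,0,0],[0,0,0]])

```text
t: 5.45
tcp_pos: [0.6032, 0.1146, 0.0434]
tool_rot: [0.735, 0.678, 0.001, 0.001]
force: [0.1, -0.0, -3.7]
finger_gap: 0.669
gripper_force: 45.4
```

```bash
python3 w.py
```

```text
lat 592.13 (want 590.9) along 162.57 (home 168.7) z 0.0434 Fcradle x,y,z 0.10506972586435011 -0.008525821415048627 -3.670560635281715
turn fix [ 0.0005  0.     -0.0002] 5.45 0.6691531881591789
```

Emit:
apply_moves(claw=[-0.2,-0.2,-0.2,-0.2], travel=[[0,0,0.001],[0,0,0.002],[0,0,0.003],[0,0,0.003]], turn=[[0,0,0],[0,0,0],[0,0,0],[0,0,0]])

```text
t: 5.78
tcp_pos: [0.6033, 0.1146, 0.0411]
tool_rot: [0.735, 0.678, 0.001, 0.001]
force: [-0.3, 0.2, -3.6]
finger_gap: 0.675
gripper_force: 45.4
```

Emit:
apply_moves(claw=[-0.2,-0.2,-0.2], travel=[[0,0,0.001],[0,0,0.002],[0,0,0.002]], turn=[[0,0,0],[0,0,0],[0,0,0]])

```text
t: 6.03
tcp_pos: [0.6033, 0.1146, 0.0395]
tool_rot: [0.735, 0.678, 0.001, 0.001]
force: [0.4, 0.6, -3.5]
finger_gap: 0.676
gripper_force: 45.4
```

```bash
python3 w.py
```

```text
lat 592.14 (want 590.9) along 162.57 (home 168.7) z 0.0395 Fcradle x,y,z 0.3349792786270565 0.5809269606657518 -3.4988590856971276
turn fix [ 0.0005  0.     -0.0002] 6.0333 0.6763667268881318
```

Almost down; step until contact.

Emit:
apply_moves(claw=[-0.2,-0.2,-0.2], travel=[[0,0,0.001],[0,0,0.0015],[0,0,0.0015]], turn=[[0,0,0],[0,0,0],[0,0,0]])

```text
t: 6.28
tcp_pos: [0.6034, 0.1145, 0.0393]
tool_rot: [0.735, 0.678, 0.001, 0.001]
force: [-3.0, -1.1, 3.4]
finger_gap: 0.674
gripper_force: 46.3
```

Emit:
apply_moves(claw=[-0.2,-0.2,-0.2], travel=[[0,0,0.001],[0,0,0.0015],[0,0,0.0015]], turn=[[0,0,0],[0,0,0],[0,0,0]])

```text
t: 6.53
tcp_pos: [0.6034, 0.1145, 0.0392]
tool_rot: [0.735, 0.678, 0.001, 0.001]
force: [-3.3, -0.4, 11.2]
finger_gap: 0.673
gripper_force: 47.1
```

Emit:
apply_moves(claw=[-0.2,-0.2,-0.2,-0.2,-0.2], travel=[[0,-0.001,-0.0015],[0.0015,-0.001,-0.0015],[0.003,-0.001,-0.0015],[0.0045,-0.001,-0.0015],[0.006,-0.001,-0.0015]], turn=[[0,0,0],[0,0,0],[0,0,0],[0,0,0],[0,0,0]])

```text
t: 6.95
tcp_pos: [0.6041, 0.1179, 0.0394]
tool_rot: [0.735, 0.678, 0.001, 0.002]
force: [-0.5, -6.6, 5.5]
finger_gap: 0.672
gripper_force: 46.6
```

```bash
python3 w.py
```

```text
lat 592.69 (want 590.9) along 165.95 (home 168.7) z 0.0394 Fcradle x,y,z 0.047508397158460926 -6.6381975171182095 5.4635936251782145
turn fix [0.0013 0.0007 0.0002] 6.95 0.6715671356135778
```

Emit:
apply_moves(claw=[-0.2,-0.2,-0.2], travel=[[0.0015,0,0],[0.002,0,0],[0.002,0,0]], turn=[[0,0,0],[0,0,0],[0,0,0]])

```text
t: 7.2
tcp_pos: [0.6044, 0.1196, 0.0394]
tool_rot: [0.735, 0.678, 0.001, 0.002]
force: [-0.4, -6.7, 5.7]
finger_gap: 0.674
gripper_force: 46.6
```

```bash
python3 w.py
```

```text
lat 592.89 (want 590.9) along 167.68 (home 168.7) z 0.0394 Fcradle x,y,z 0.11447208235374766 -6.754400898922387 5.715090070916267
turn fix [0.0015 0.0006 0.0002] 7.2 0.6741913848144041
```

Emit:
apply_moves(claw=[-0.2,-0.2,-0.2], travel=[[0.0015,0,0],[0.002,0,0],[0.002,0,0]], turn=[[0,0,0],[0,0,0],[0,0,0]])

```text
t: 7.45
tcp_pos: [0.6047, 0.1211, 0.0394]
tool_rot: [0.735, 0.678, 0.001, 0.002]
force: [-1.2, -6.5, 5.8]
finger_gap: 0.675
gripper_force: 46.5
```

Emit:
apply_moves(claw=[-0.2,-0.2,-0.2], travel=[[0.0015,0,0],[0.002,0,0],[0.002,0,0]], turn=[[0,0,0],[0,0,0],[0,0,0]])

```text
t: 7.7
tcp_pos: [0.6048, 0.1218, 0.0394]
tool_rot: [0.735, 0.678, 0.0, 0.003]
force: [-1.0, -10.0, 6.3]
finger_gap: 0.676
gripper_force: 46.6
```

```bash
python3 w.py
```

```text
lat 593.05 (want 590.9) along 169.89 (home 168.7) z 0.0394 Fcradle x,y,z -0.15696197063322978 -10.08198398458138 6.327020930538535
turn fix [0.0015 0.001  0.0002] 7.7 0.6755656270720708
```

Emit:
apply_moves(claw=[-0.2,-0.2,-0.2], travel=[[0.0015,0,0],[0.0025,0,0],[0.0025,0,0]], turn=[[0,0,0],[0,0,0],[0,0,0]])

```text
t: 7.95
tcp_pos: [0.6048, 0.1218, 0.0394]
tool_rot: [0.735, 0.679, -0.001, 0.003]
force: [-2.2, -15.2, 6.4]
finger_gap: 0.676
gripper_force: 46.7
```

```bash
python3 w.py
```

```text
lat 593.07 (want 590.9) along 169.89 (home 168.7) z 0.0394 Fcradle x,y,z -0.9522751778918044 -15.298333082248478 6.372688836787717
turn fix [0.0013 0.0019 0.0004] 7.95 0.6757434858064459
```

Emit:
apply_moves(claw=[-0.2,0.3,0.8,1,1], travel=[[-0.001,0,-0.001],[-0.001,0,-0.001],[-0.001,0,-0.001],[-0.001,0,-0.001],[-0.001,0,-0.001]], turn=[[0,0,0],[0,0,0],[0,0,0],[0,0,0],[0,0,0]])

```text
t: 8.37
tcp_pos: [0.6037, 0.1258, 0.0391]
tool_rot: [0.735, 0.678, 0.001, 0.001]
force: [-0.2, 0.5, -0.5]
finger_gap: 0.995
gripper_force: 0.0
```

Emit:
apply_moves(claw=[1,1,1,1,1], travel=[[0,0,-0.01],[0,0,-0.05],[0,0,-0.1],[0,0,-0.15],[0,0,-0.2]], turn=[[0,0,0],[0,0,0],[0,0,0],[0,0,0],[0,0,0]])

```text
t: 8.78
tcp_pos: [0.6027, 0.1261, 0.2011]
tool_rot: [0.735, 0.678, 0.001, 0.0]
force: [0.5, 0.0, 0.0]
finger_gap: 1.003
gripper_force: 0.0
```

```bash
python3 w.py; python3 g.py .572 -.06 .22 -4.6; python3 g.py .586 -.048 .24 -4.6
```

```text
lat 590.62 (want 590.9) along 173.98 (home 168.7) z 0.2011 Fcradle x,y,z 0.47713618419294673 0.04872050160063757 0.047048827480620725
turn fix [ 0.0005 -0.0001  0.    ] 8.7833 1.0025991808944512
[-0.2349 -0.0195 -0.0237] [ 0.0005 -0.0001  0.    ]
[-0.2185 -0.0033 -0.0486] [ 0.0005 -0.0001  0.    ]
```

Emit:
apply_moves(claw=[1,1,1,1,1], travel=[[-0.045,0,-0.03],[-0.09,0,-0.06],[-0.135,0,-0.06],[-0.18,-0.002,-0.06],[-0.2,-0.003,-0.06]], turn=[[0,0,0],[0,0,0],[0,0,0],[0,0,0],[0,0,0]])

```text
t: 9.2
tcp_pos: [0.5878, -0.0373, 0.2489]
tool_rot: [0.736, 0.677, 0.001, 0.002]
force: [0.1, 1.1, 0.0]
finger_gap: 0.998
gripper_force: 0.0
```

```bash
python3 w.py
python3 - <<'E'
from h import *
np.set_printoptions(precision=4,suppress=True)
s=snap('wrist','w3'); C=cloud(s); ex=np.array([.9968,-.0802]);ey=np.array([.0802,.9968])
A=np.dstack([C[...,:2]@ex,C[...,:2]@ey,C[...,2]])*1e3
for nm,z0,z1 in (('pack',74,86),('switch',116,126),('block',60,72)):
    m=(A[...,2]>z0)&(A[...,2]<z1)&(abs(A[...,0]-591)<60)&(A[...,1]>-40)&(A[...,1]<290)
    k,lab,sta,_=cv2.connectedComponentsWithStats(m.astype(np.uint8))
    for i in range(1,k):
        if sta[i,4]<250: continue
        P=A[lab==i]; print(nm,sta[i],np.percentile(P,[1,50,99],axis=0).round(1).tolist(),cv2.minAreaRect(P[:,:2].astype(np.float32)))
E
```

```text
lat 588.88 (want 590.9) along 10.00 (home 168.7) z 0.2489 Fcradle x,y,z 0.05663274724281698 1.0598034877112898 0.048501185846149764
turn fix [ 0.0015  0.0007 -0.0007] 9.2 0.9977613033679874
pack [ 286    0   77  102 5405] [[563.2, 104.6, 75.8], [591.5, 130.3, 79.5], [620.1, 174.9, 84.6]] ((591.6801147460938, 139.86842346191406), (71.93928527832031, 58.596519470214844), 89.95359802246094)
pack [ 306   18   39   42 1192] [[578.7, 134.3, 82.7], [592.1, 147.4, 84.5], [605.5, 160.7, 85.9]] ((591.9093627929688, 147.29974365234375), (27.719585418701172, 27.835250854492188), 43.35530471801758)
switch [ 302  219   45   48 2061] [[574.9, -18.8, 117.2], [591.0, 0.3, 121.3], [607.8, 17.2, 123.0]] ((591.2098388671875, -0.8104457855224609), (33.55265808105469, 37.257408142089844), 0.8943580985069275)
```

View pics/w3.png

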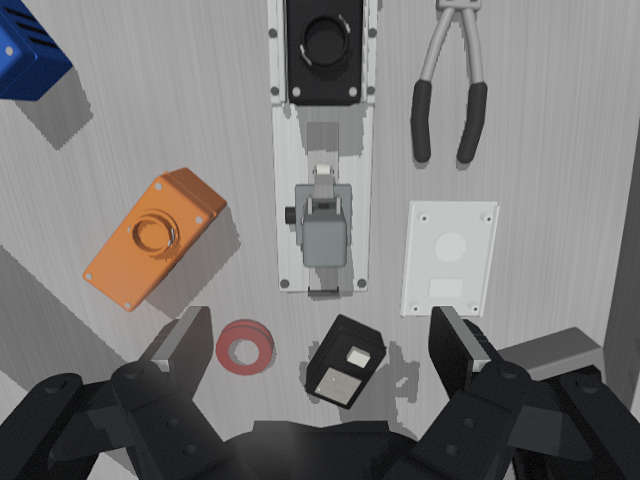

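The wrist view shows the pack in the bed with its plain end at row 104, i.e. along ≈105 mm. The switch top is at (323,243), with its axis at along ≈ -1 mm and lateral 591 mm. The roller is at (323,168), and the way between roller and pack is clear.

```bash
python3 - <<'E'
from h import *
s=load('w3'); ex=np.array([.9968,-.0802]);ey=np.array([.0802,.9968])
C=cloud(s);
for v in range(156,184,2):
    P=dep(s,323,v); print(v,(P[:2]@ex*1e3).round(1),(P[:2]@ey*1e3).round(1),(P[2]*1e3).round(1),s['pixels'][v,323])
x=ex*.5911+ey*(-.001); print(x)
E
python3 g.py .5891 -.0484 .14 -4.6; python3 g.py .5891 -.0484 .083 -4.6
```

```text
156 591.4 56.1 16.0 [167 166 167]
158 591.3 54.2 16.5 [168 168 167]
160 591.3 52.3 16.9 [166 166 166]
162 591.3 50.5 18.3 [161 160 159]
164 591.1 50.8 40.8 [173 173 165]
166 591.1 49.2 42.5 [193 193 186]
168 591.1 47.6 44.5 [202 203 196]
170 591.1 45.8 45.0 [204 206 199]
172 591.1 43.9 44.2 [199 200 193]
174 591.0 42.4 46.8 [154 154 149]
176 591.0 41.2 51.4 [132 131 130]
178 590.9 40.0 55.8 [132 132 131]
180 590.9 38.9 60.3 [130 131 130]
182 590.9 37.6 63.9 [130 131 130]
[ 0.58912828 -0.04840302]
[-0.0114  0.0025  0.1355] [ 0.0012  0.0009 -0.0013]
[-0.0112  0.0022  0.2068] [ 0.0012  0.0009 -0.0013]
```

Emit:
apply_moves(claw=[1,1,1,1,1], travel=[[-0.011,0.002,0.03],[-0.011,0.002,0.07],[-0.011,0.002,0.11],[-0.011,0.002,0.135],[-0.011,0.002,0.135]], turn=[[0,0,0],[0,0,0],[0,0,0],[0,0,0],[0,0,0]])

```text
t: 9.67
tcp_pos: [0.5855, -0.0412, 0.1351]
tool_rot: [0.735, 0.678, -0.002, -0.003]
force: [0.3, 0.4, 0.1]
finger_gap: 0.993
gripper_force: 0.0
```

```bash
python3 w.py;python3 g.py .5891 -.0484 .083 -4.6
```

```text
lat 586.92 (want 590.9) along 5.91 (home 168.7) z 0.1351 Fcradle x,y,z 0.21930632697171573 0.43795887890023644 0.12718290286546796
turn fix [-0.0024 -0.0007 -0.0001] 9.6667 0.9934456664883468
[-0.0088  0.0057  0.0651] [-0.0024 -0.0007 -0.0001]
```

Emit:
apply_moves(claw=[1,1,1,1,1], travel=[[-0.009,0.004,0.01],[-0.009,0.004,0.02],[-0.009,0.004,0.04],[-0.009,0.004,0.055],[-0.009,0.004,0.055]], turn=[[-0.001,0,0],[-0.001,0,0],[-0.001,0,0],[-0.001,0,0],[-0.001,0,0]])

```text
t: 10.08
tcp_pos: [0.5906, -0.05, 0.0938]
tool_rot: [0.735, 0.678, 0.001, 0.001]
force: [-1.7, 0.2, 0.1]
finger_gap: 1.002
gripper_force: 0.0
```

```bash
python3 w.py;python3 g.py .5891 -.0484 .083 -4.6
```

```text
lat 592.74 (want 590.9) along -2.46 (home 168.7) z 0.0938 Fcradle x,y,z -1.6936771614404988 0.0895778661043697 0.11641394351282774
turn fix [ 0.0007 -0.0002 -0.0002] 10.0833 1.002312192107822
[ 0.0018 -0.0021  0.0135] [ 0.0007 -0.0002 -0.0002]
```

Emit:
apply_moves(claw=[1,1,1,0.2,0.2], travel=[[0.002,-0.001,0.007],[0.002,-0.001,0.0125],[0.002,-0.001,0.0125],[0.002,-0.001,0.0125],[0.002,-0.001,0.0125]], turn=[[0,0,0],[0,0,0],[0,0,0],[0,0,0],[0,0,0]])

```text
t: 10.5
tcp_pos: [0.5913, -0.0486, 0.0857]
tool_rot: [0.735, 0.678, 0.002, 0.002]
force: [0.3, -0.0, 0.5]
finger_gap: 0.748
gripper_force: 0.0
```

```bash
python3 w.py;python3 g.py .5891 -.0484 .083 -4.6
```

```text
lat 593.27 (want 590.9) along -1.02 (home 168.7) z 0.0857 Fcradle x,y,z 0.26763815095078386 0.020253707067110344 0.4504418370668341
turn fix [ 0.0019  0.0001 -0.0002] 10.5 0.7484528513090544
[ 0.     -0.0027  0.0033] [ 0.0019  0.0001 -0.0002]
```

Emit:
apply_moves(claw=[0.2,0.1,-0.6,-0.6,-0.6], newtons=40, travel=[[0,-0.0015,0.002],[0,-0.0015,0.002],[0,-0.0015,0.002],[0,-0.0015,0.002],[0,-0.0015,0.002]], turn=[[0,0,0],[0,0,0],[0,0,0],[0,0,0],[0,0,0]])

```text
t: 10.92
tcp_pos: [0.5906, -0.0486, 0.0841]
tool_rot: [0.735, 0.678, 0.002, 0.003]
force: [2.6, 0.9, 2.1]
finger_gap: 0.394
gripper_force: 43.8
```

```bash
python3 w.py
```

```text
lat 592.62 (want 590.9) along -1.07 (home 168.7) z 0.0841 Fcradle x,y,z 2.5634840884790586 1.117166905201913 2.0875076645929465
turn fix [ 0.0021  0.0001 -0.0001] 10.9167 0.3935993222122106
```

Emit:
apply_moves(claw=[-0.6,-0.6,-0.6,-0.6,-0.6], travel=[[0.01,0,0],[0.02,0,0],[0.035,0,0],[0.045,0,0],[0.05,0,0]], turn=[[0,0,0],[0,0,0],[0,0,0],[0,0,0],[0,0,0]])

```text
t: 11.33
tcp_pos: [0.5936, -0.0105, 0.084]
tool_rot: [0.735, 0.678, 0.001, 0.004]
force: [1.2, -9.7, 2.2]
finger_gap: 0.391
gripper_force: 43.7
```

```bash
python3 w.py
```

```text
lat 592.52 (want 590.9) along 37.09 (home 168.7) z 0.0840 Fcradle x,y,z 1.9495255239424691 -9.576577153323813 2.2246736103617453
turn fix [0.002  0.0012 0.0001] 11.3333 0.39067440022745875
```

Emit:
apply_moves(claw=[-0.6,-0.6,-0.6,-0.6], travel=[[0.004,0,0],[0.008,0,0],[0.012,0,0],[0.012,0,0]], turn=[[0,0,0],[0,0,0],[0,0,0],[0,0,0]])

```text
t: 11.67
tcp_pos: [0.5943, -0.0011, 0.084]
tool_rot: [0.735, 0.678, 0.001, 0.003]
force: [1.3, -6.6, 1.6]
finger_gap: 0.385
gripper_force: 43.7
```

```bash
python3 w.py
```

```text
lat 592.52 (want 590.9) along 46.61 (home 168.7) z 0.0840 Fcradle x,y,z 1.8269247113623874 -6.492535450644959 1.6369264157502703
turn fix [0.002 0.001 0.   ] 11.6667 0.38548402431366763
```

Emit:
apply_moves(claw=[-0.6,-0.6], travel=[[0.00125,0,0],[0.00125,0,0]], turn=[[0,0,0],[0,0,0]])

```text
t: 11.83
tcp_pos: [0.5944, -0.0005, 0.084]
tool_rot: [0.735, 0.678, 0.001, 0.003]
force: [1.5, -8.5, 2.2]
finger_gap: 0.397
gripper_force: 43.8
```

Emit:
apply_moves(claw=[-0.6,-0.6], travel=[[0.00125,0,0],[0.00125,0,0]], turn=[[0,0,0],[0,0,0]])

```text
t: 12.0
tcp_pos: [0.5944, 0.0004, 0.084]
tool_rot: [0.735, 0.678, 0.001, 0.004]
force: [0.4, -9.4, 1.3]
finger_gap: 0.393
gripper_force: 43.8
```

Emit:
apply_moves(claw=[-0.6,-0.6], travel=[[0.00125,0,0],[0.00125,0,0]], turn=[[0,0,0],[0,0,0]])

```text
t: 12.17
tcp_pos: [0.5945, 0.0013, 0.084]
tool_rot: [0.735, 0.678, 0.001, 0.004]
force: [1.5, -8.7, 2.1]
finger_gap: 0.394
gripper_force: 43.8
```

```bash
python3 w.py
```

```text
lat 592.51 (want 590.9) along 48.98 (home 168.7) z 0.0840 Fcradle x,y,z 2.171249500549223 -8.593111170386491 2.0978030409111343
turn fix [0.0019 0.0012 0.    ] 12.1667 0.3941188341401767
```

Emit:
apply_moves(claw=[-0.6,-0.6], travel=[[0.00125,0,0],[0.00125,0,0]], turn=[[0,0,0],[0,0,0]])

```text
t: 12.33
tcp_pos: [0.5946, 0.0023, 0.084]
tool_rot: [0.735, 0.678, 0.001, 0.004]
force: [0.7, -8.3, 2.2]
finger_gap: 0.396
gripper_force: 43.8
```

Emit:
apply_moves(claw=[-0.6,-0.6], travel=[[0.00125,0,0],[0.00125,0,0]], turn=[[0,0,0],[0,0,0]])

```text
t: 12.5
tcp_pos: [0.5947, 0.0031, 0.084]
tool_rot: [0.735, 0.678, 0.001, 0.004]
force: [0.9, -10.2, 1.8]
finger_gap: 0.392
gripper_force: 43.8
```

Emit:
apply_moves(claw=[-0.6,-0.6], travel=[[0.00125,0,0],[0.00125,0,0]], turn=[[0,0,0],[0,0,0]])

```text
t: 12.67
tcp_pos: [0.5947, 0.0038, 0.084]
tool_rot: [0.735, 0.678, 0.0, 0.004]
force: [1.3, -10.0, 1.6]
finger_gap: 0.391
gripper_force: 43.8
```

Emit:
apply_moves(claw=[-0.6,-0.6], travel=[[0.00125,0,0],[0.00125,0,0]], turn=[[0,0,0],[0,0,0]])

```text
t: 12.83
tcp_pos: [0.5948, 0.0046, 0.084]
tool_rot: [0.735, 0.678, 0.0, 0.004]
force: [0.6, -11.0, 1.8]
finger_gap: 0.395
gripper_force: 43.8
```

Emit:
apply_moves(claw=[-0.6,-0.6], travel=[[0.00125,0,0],[0.00125,0,0]], turn=[[0,0,0],[0,0,0]])

```text
t: 13.0
tcp_pos: [0.5948, 0.0055, 0.084]
tool_rot: [0.735, 0.678, 0.0, 0.004]
force: [0.8, -11.1, 1.7]
finger_gap: 0.394
gripper_force: 43.8
```

Emit:
apply_moves(claw=[-0.6,-0.6], travel=[[0.00125,0,0],[0.00125,0,0]], turn=[[0,0,0],[0,0,0]])

```text
t: 13.17
tcp_pos: [0.5949, 0.0063, 0.084]
tool_rot: [0.735, 0.678, 0.0, 0.004]
force: [0.4, -10.9, 2.5]
finger_gap: 0.394
gripper_force: 43.8
```

Emit:
apply_moves(claw=[-0.6,-0.6], travel=[[0.00125,0,0],[0.00125,0,0]], turn=[[0,0,0],[0,0,0]])

```text
t: 13.33
tcp_pos: [0.595, 0.007, 0.084]
tool_rot: [0.735, 0.678, -0.0, 0.004]
force: [-0.3, -13.3, 1.9]
finger_gap: 0.396
gripper_force: 43.8
```

Emit:
apply_moves(claw=[-0.6,-0.6], travel=[[0.00125,0,0],[0.00125,0,0]], turn=[[0,0,0],[0,0,0]])

```text
t: 13.5
tcp_pos: [0.595, 0.0077, 0.084]
tool_rot: [0.735, 0.678, -0.0, 0.004]
force: [-0.1, -13.8, 1.8]
finger_gap: 0.395
gripper_force: 43.8
```

Emit:
apply_moves(claw=[-0.6,-0.6], travel=[[0.00075,0,0],[0.00075,0,0]], turn=[[0,0,0],[0,0,0]])

```text
t: 13.67
tcp_pos: [0.595, 0.0081, 0.084]
tool_rot: [0.735, 0.678, -0.0, 0.004]
force: [-0.1, -13.4, 1.7]
finger_gap: 0.391
gripper_force: 43.8
```

Emit:
apply_moves(claw=[-0.6,-0.6], travel=[[0.00075,0,0],[0.00075,0,0]], turn=[[0,0,0],[0,0,0]])

```text
t: 13.83
tcp_pos: [0.5951, 0.0085, 0.084]
tool_rot: [0.735, 0.678, -0.0, 0.004]
force: [0.0, -15.3, 1.4]
finger_gap: 0.399
gripper_force: 43.8
```

Emit:
apply_moves(claw=[-0.6,-0.6], travel=[[0.00075,0,0],[0.00075,0,0]], turn=[[0,0,0],[0,0,0]])

```text
t: 14.0
tcp_pos: [0.5951, 0.0091, 0.084]
tool_rot: [0.735, 0.678, -0.0, 0.004]
force: [-1.0, -14.6, 2.3]
finger_gap: 0.392
gripper_force: 43.8
```

Emit:
apply_moves(claw=[-0.6,-0.6], travel=[[0.00075,0,0],[0.00075,0,0]], turn=[[0,0,0],[0,0,0]])

```text
t: 14.17
tcp_pos: [0.5951, 0.0096, 0.084]
tool_rot: [0.735, 0.678, -0.0, 0.004]
force: [-0.3, -16.1, 1.7]
finger_gap: 0.396
gripper_force: 43.8
```

Emit:
apply_moves(claw=[-0.6,-0.6], travel=[[0.00075,0,0],[0.00075,0,0]], turn=[[0,0,0],[0,0,0]])

```text
t: 14.33
tcp_pos: [0.5952, 0.0103, 0.084]
tool_rot: [0.735, 0.678, -0.0, 0.004]
force: [-0.8, -15.5, 1.9]
finger_gap: 0.393
gripper_force: 43.8
```

Emit:
apply_moves(claw=[-0.6,-0.6], travel=[[0.00075,0,0],[0.00075,0,0]], turn=[[0,0,0],[0,0,0]])

```text
t: 14.5
tcp_pos: [0.5953, 0.011, 0.084]
tool_rot: [0.735, 0.678, -0.0, 0.004]
force: [-1.1, -13.8, 1.8]
finger_gap: 0.394
gripper_force: 43.8
```

Emit:
apply_moves(claw=[-0.6,-0.6], travel=[[0.0004,0,0],[0.0004,0,0]], turn=[[0,0,0],[0,0,0]])

```text
t: 14.67
tcp_pos: [0.5953, 0.0114, 0.084]
tool_rot: [0.735, 0.678, -0.0, 0.004]
force: [1.2, -14.1, 1.2]
finger_gap: 0.391
gripper_force: 43.8
```

```bash
python3 w.py
```

```text
lat 592.48 (want 590.9) along 59.14 (home 168.7) z 0.0840 Fcradle x,y,z 2.2770293500830556 -13.934658573633545 1.209558672212013
turn fix [0.0018 0.002  0.0001] 14.6667 0.3910936108794577
```

Emit:
apply_moves(claw=[-0.6,-0.6,-0.6], travel=[[-0.002,0,0],[-0.0035,0,0],[-0.0035,0,0]], turn=[[0,0,0],[0,0,0],[0,0,0]])

```text
t: 14.92
tcp_pos: [0.5953, 0.0114, 0.084]
tool_rot: [0.735, 0.678, 0.001, 0.003]
force: [0.9, -6.2, 2.1]
finger_gap: 0.39
gripper_force: 43.8
```

```bash
python3 w.py
```

```text
lat 592.47 (want 590.9) along 59.14 (home 168.7) z 0.0840 Fcradle x,y,z 1.3664162355048413 -6.088839567338687 2.086145025210284
turn fix [ 0.002   0.0007 -0.    ] 14.9167 0.39007574915990095
```

Emit:
apply_moves(claw=[-0.6,-0.6,-0.6], travel=[[-0.0015,0,0],[-0.0022,0,0],[-0.0022,0,0]], turn=[[0,0,0],[0,0,0],[0,0,0]])

```text
t: 15.17
tcp_pos: [0.5953, 0.0114, 0.084]
tool_rot: [0.735, 0.678, 0.002, 0.003]
force: [3.5, -0.9, 3.7]
finger_gap: 0.391
gripper_force: 43.9
```

Emit:
apply_moves(claw=[-0.2,0,0.3,0.3,0.3], travel=[[0,0,0],[0,0,0],[0,0,0],[0,0,0],[0,0,0]], turn=[[0,0,0],[0,0,0],[0,0,0],[0,0,0],[0,0,0]])

```text
t: 15.58
tcp_pos: [0.5936, 0.0118, 0.0831]
tool_rot: [0.735, 0.678, 0.001, 0.001]
force: [0.1, -0.1, -0.0]
finger_gap: 0.65
gripper_force: 0.0
```

Emit:
apply_moves(claw=[0.3,0.3,0.3,0.3,0.3], travel=[[0,0,-0.02],[0,0,-0.05],[0,0,-0.1],[0,0,-0.15],[0,0,-0.2]], turn=[[0,0,0],[0,0,0],[0,0,0],[0,0,0],[0,0,0]])

```text
t: 16.0
tcp_pos: [0.5927, 0.0117, 0.2445]
tool_rot: [0.735, 0.678, 0.001, 0.001]
force: [0.8, 0.3, -0.3]
finger_gap: 0.652
gripper_force: 0.0
```

```bash
python3 w.py
python3 - <<'E'
from h import *
np.set_printoptions(precision=4,suppress=True)
s=snap('wrist','w4'); C=cloud(s); ex=np.array([.9968,-.0802]);ey=np.array([.0802,.9968])
A=np.dstack([C[...,:2]@ex,C[...,:2]@ey,C[...,2]])*1e3
for nm,z0,z1 in (('pack',74,86),('switch',116,126),('block',60,72)):
    m=(A[...,2]>z0)&(A[...,2]<z1)&(abs(A[...,0]-591)<60)&(A[...,1]>-40)&(A[...,1]<290)
    k,lab,sta,_=cv2.connectedComponentsWithStats(m.astype(np.uint8))
    for i in range(1,k):
        if sta[i,4]<250: continue
        P=A[lab==i]; print(nm,sta[i],np.percentile(P,[1,50,99],axis=0).round(1).tolist(),cv2.minAreaRect(P[:,:2].astype(np.float32)))
E
```

```text
lat 589.87 (want 590.9) along 59.22 (home 168.7) z 0.2445 Fcradle x,y,z 0.7243817475481309 0.4046530942151426 -0.34040274740212484
turn fix [ 0.0008 -0.0002 -0.0002] 16.0 0.651780218920223
pack [  285     0    79   165 10380] [[563.3, 105.6, 76.2], [591.7, 177.6, 79.5], [620.1, 223.0, 84.1]] ((591.68896484375, 164.5554656982422), (58.53218078613281, 120.41736602783203), 0.3424942195415497)
pack [ 306   90   38   39 1117] [[578.8, 133.8, 82.9], [591.8, 147.1, 84.5], [605.0, 160.2, 85.9]] ((592.16357421875, 146.9220733642578), (28.282245635986328, 27.816858291625977), 0.18095815181732178)
switch [ 301  207   46   50 2211] [[574.7, 41.1, 116.9], [590.9, 60.4, 121.2], [607.8, 77.5, 123.0]] ((591.3606567382812, 58.504390716552734), (38.742618560791016, 33.815338134765625), 89.29219055175781)
```

View pics/w4.png

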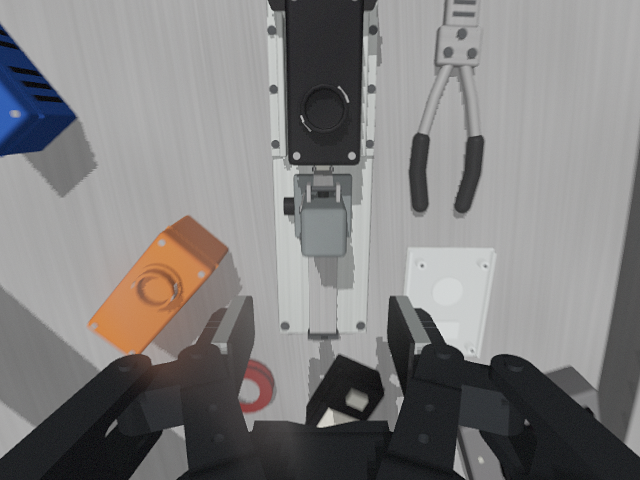

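The switch axis now stands at along ≈59 mm, unmoved since release, with its roller at the pack's plain end at about (322,168). The pack is level and home in the bed, and the bystanders in view have not moved.

```bash
python3 -c "
from station import manip
print(manip.sign_off())"
```

```text
the job is handed in; nothing more can be done
None
```

The job is handed in: the large pack is home against the contact block, and the switch stands clicked at its plain end, about 1.5 mm past the force peak and about 2 mm short of overtravel. The robot is clear, and it took about 16 s of the 72 s allowed.

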